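Put the microscope objectives away in their tray

TASK

Put the four steel microscope objectives away in the tray, standing upright with the lens end up, one in each bay and in order of length: the shortest in the bay next to the tray's pull tab, the longest in the bay at the other end. Do not tip any objective over on the way, and leave the two eyepieces, the canister and the beaker standing where they are.

Things in the scene. Friction and masses are not known exactly. Their poses are not given: they have to be found in the camera images.
- tray: Aluminium tray, black floor, fixed, any yaw: 211 (x) x 58 (y) mm. Four bays in a row along x, each 49 x 52 mm inside; walls and dividers 3 mm thick, tops 12 mm above the desk; floor 4 mm above it. A flat pull tab (34 wide, 18 long, top 14 mm up) sticks out of the +x end only. Origin: centre of underside, z up. Bay centres: y = 0, x = +78 (by the tab), +26, -26, -78 mm (far end).
- objective_38: Microscope objective, the shortest of the four: bare steel barrel 38 mm tall and 30 mm in diameter, standing upright on a 25 mm mounting foot 5 mm high, lens end up; straight from 5 to 31 mm up, then a cone to a 24 mm lens face. About 90 g, give or take 30 percent. Origin: centre of the underside; z along the barrel, up.
- objective_48: Microscope objective, the second shortest: bare steel barrel 48 mm tall and 30 mm in diameter, standing upright on a 25 mm mounting foot 5 mm high, lens end up; straight from 5 to 41 mm up, then a cone to a 18 mm lens face. About 110 g, give or take 30 percent. Origin: centre of the underside; z along the barrel, up.
- objective_58: Microscope objective, the second longest: bare steel barrel 58 mm tall and 30 mm in diameter, standing upright on a 25 mm mounting foot 5 mm high, lens end up; straight from 5 to 51 mm up, then a cone to a 13 mm lens face. About 130 g, give or take 30 percent. Origin: centre of the underside; z along the barrel, up.
- objective_68: Microscope objective, the longest of the four: bare steel barrel 68 mm tall and 30 mm in diameter, standing upright on a 25 mm mounting foot 5 mm high, lens end up; straight from 5 to 61 mm up, then a cone to a 8 mm lens face. About 150 g, give or take 30 percent. Origin: centre of the underside; z along the barrel, up.
- eyepiece_1: Eyepiece, does not belong in the tray: steel tube 29 mm in diameter and 28 mm high, with a wider black eyecup (38 mm diameter, 18 mm high) and a flat lens on top; 46 mm tall, standing. Origin: centre of the underside, z up. One of two alike.
- eyepiece_2: Eyepiece, does not belong in the tray: steel tube 29 mm in diameter and 28 mm high, with a wider black eyecup (38 mm diameter, 18 mm high) and a flat lens on top; 46 mm tall, standing. Origin: centre of the underside, z up. One of two alike.
- canister: Closed black plastic storage canister with a flat grey cap, does not belong in the tray: 36 mm in diameter, 56 mm tall, standing. Origin: centre of the underside, z up.
- beaker: Small empty glass beaker, does not belong in the tray: 42 mm across the rim, 55 mm tall, standing. Origin: centre of the underside, z up.

How it is judged:
By the outcome, as a careful person would: the job done as asked, in the order asked, and still so for the second after the job is handed in, with the robot touching nothing.
It also fails if it takes over 120 s, if anything falls off the work surface, if the arm or the gripper's body presses on something with over 40 N, if the wrist force passes 120 N, or if a joint passes its speed limit or range.

ROBOT

A 6-joint arm with a two-finger parallel gripper is mounted at the origin on the work surface. World frame = base frame: x ahead of the robot, y to its left, z up, the work surface at z = 0. Lengths are in mm, angles in rad, forces in N, time in s.
With the tool pointing down it reaches from about 300 to 775 mm from the base axis. Payload 14.6 kg.
Tool frame: the origin (TCP) lies midway between the tips of the shut fingers; the grasp point (between the pads) lies 19 mm behind it (manip.hold_point_z is the distance from the TCP to the grasp point, in mm); z points along the fingers, y is the direction in which the jaws open and shut (so a half turn about z gives the same grasp; the last joint's range is limited). The gripper opens to 94 mm and grips with 3 to 60 N. Pads are 16 mm wide; open, the fingers measure 119 mm over their backs; the gripper's body (75 mm by 177 mm) begins 78 mm behind the grasp point.
Start: joints at [1.171, 0.3, 1.521, -0, 1.321, -0.067], TCP at [179.677, 519.813, 205.446] pointing down, gripper open.
Joint ranges: [-3.03, 3.03], [-0.79, 2.21], [0.23, 2.52], [-1.04, 4.18], [0, 3.07], [-2.55, 2.55]. Speed limits (rad/s): [2.22, 2.22, 2.57, 3.14, 3.14, 3.14].

INTERFACE

Orientations are given as [roll, pitch, yaw] about the fixed x, y, z axes, in that order (R = Rz(yaw) Ry(pitch) Rx(roll)).
In Python, from cell import manip gives the robot as it stands.
- The arm moves only by the shell command python3 -m crank 'ROWS' [OPENING] [FORCE]. ROWS is JSON, a list of rows, each an object with "offset": the shift along the world's x, y, z in m, a list of three; "spin": the turn about the world's z in degrees. In form: [{"offset": [dx, dy, dz], "spin": spin}, ...]. A call has exactly 8 rows; each row is the pose to reach, as a shift and turn from the pose measured when the call began; what a row does not reach only later rows make up. A row lasts 1/12 s, in which the tool goes at most 41.7 mm and 7.16 degrees, less where a joint would pass 70% of its speed; a pose out of reach is approached as far as the arm can. A call with a gripper value outside its range is refused whole. OPENING is the opening, from 0 (shut) to 1 (fully open), set as the call begins (- or left out, the last holds). The fingers move at their own pace and stop on an object; FORCE is the grip in N (left out, the last holds). Time passes only in rows, so rows that repeat a pose let the fingers close, or fill a call up. It gives the time, the measured TCP pose, the force and the opening at its end, in the units of the state.
- manip.read_state(): the state, without advancing time (a new reading comes with each control period).
- manip.camera(name): name is "scene" or "side" or "wrist"; returns a dict with "pixels" (400x640x3 uint8, red, green, blue), "fx", "fy", "cx", "cy" (pixels), "extrinsics" (4x4, takes a point from world to camera coordinates); the wrist camera has in their place "hand_eye" (4x4, takes a point from camera to tool coordinates, whose origin is the TCP and whose axes are the flange's). Camera axes: x right, y down, z forward; pixel columns grow to the right and rows downward; lengths in mm; the calibration is good to about 2 mm. A picture is of the moment at which its call begins: read the wrist's pose just before it. There is no depth.
- manip.sign_off(): hands the job in, once; it reports no verdict.
Trained networks look in a picture, given as the dict that the camera call returned (one of the last four; its "shot" number tells which), for a name from the list of things; names that differ only in an ending like _2 or _b are one class to them, and where a whole thing is asked for, a point or a joint stands for the part that bears it (a point fixed in the world has none). Each returns a list of dicts, best first, with "conf" (0 to 1); they miss things now and then, are a little off and sometimes report something else, mostly with a low value. They report only what shows in the picture. A call takes as long as a camera call.
- manip.search_frame(picture, name): "location" ([x, y, z] in mm, in world coordinates, good to about 4 mm: the middle of the surface that is visible of it).
- manip.masks_of(picture, name): "mask" (400x640 bool, what is visible of it).
The state is a dict: "clock": time; "joints": joint angles; "qd": joint speeds; "effort": joint torques, N m; "eef_pos": TCP position; "eef_rot": TCP orientation; "wrist_force": force on the tool from outside, world axes, zero at the start; "moment": the same for the moment, N m; "finger_gap": finger opening in mm.
Only numpy, scipy, OpenCV 4.12 (cv2) and the standard library are available. Lean on these libraries where they do the work, as an engineer would, in place of code of your own. Each camera call takes 0.05 s, during which the arm holds its last target. There are 200 camera calls.

## Working session

There is one attempt and no reset: what is moved stays moved. The work goes in short steps, Python scripts to look and compute and a shell command to move; the robot and the scene stay as the last step left them, time stands still between calls to the robot, and variables do not carry over. Pictures are saved under pics/ and viewed, about 12 in all and at most 16, crops included, and the job is handed in when it is done.

```bash
mkdir -p pics; ls; cat > h.py <<'E'
import numpy as np, cv2
from cell import manip
from scipy.spatial.transform import Rotation as R
def shot(n,save=None):
    s=manip.read_state(); p=manip.camera(n)
    if save: cv2.imwrite('pics/'+save,p['pixels'][:,:,::-1])
    if n=='wrist':
        T=np.eye(4);T[:3,:3]=R.from_euler('xyz',s['eef_rot']).as_matrix();T[:3,3]=s['eef_pos']
        p['c2w']=T@p['hand_eye']
    else: p['c2w']=np.linalg.inv(p['extrinsics'])
    return p
def ray(p,u,v,z):
    d=p['c2w'][:3,:3]@np.array([(u-p['cx'])/p['fx'],(v-p['cy'])/p['fy'],1]);o=p['c2w'][:3,3]
    return (o+d*(z-o[2])/d[2]).round(1)
def proj(p,X):
    c=np.linalg.inv(p['c2w'])@np.append(X,1);return (p['fx']*c[0]/c[2]+p['cx'],p['fy']*c[1]/c[2]+p['cy'])
E
python3 - <<'E'
from h import *
s=manip.read_state();print(s['eef_pos'],s['eef_rot'],s['finger_gap'])
names=['tray','objective_38','objective_48','objective_58','objective_68','eyepiece_1','canister','beaker']
for c in['scene','side']:
    p=shot(c,c+'0.png');print(c,p['c2w'][:3,3].round())
    for n in names:
        print(n,[(np.round(d['location']).tolist(),round(d['conf'],2)) for d in manip.search_frame(p,n)][:5])
E
```

```text
pics
[179.59857158 519.58257305 204.90843093] [-3.14049978e+00 -8.90350482e-05  2.80873791e+00] 94.0382718419847
scene [1064. -186.  804.]
tray [([561.0, 295.0, 6.0], 0.75)]
objective_38 [([582.0, -97.0, 42.0], 0.81), ([485.0, -97.0, 45.0], 0.76), ([563.0, 86.0, 39.0], 0.66), ([456.0, 94.0, 32.0], 0.49)]
objective_48 [([582.0, -97.0, 42.0], 0.81), ([485.0, -97.0, 45.0], 0.76), ([563.0, 86.0, 39.0], 0.66), ([456.0, 94.0, 32.0], 0.49)]
objective_58 [([582.0, -97.0, 42.0], 0.81), ([485.0, -97.0, 45.0], 0.76), ([563.0, 86.0, 39.0], 0.66), ([456.0, 94.0, 32.0], 0.49)]
objective_68 [([582.0, -97.0, 42.0], 0.81), ([485.0, -97.0, 45.0], 0.76), ([563.0, 86.0, 39.0], 0.66), ([456.0, 94.0, 32.0], 0.49)]
eyepiece_1 [([467.0, 1.0, 44.0], 0.81), ([682.0, -106.0, 49.0], 0.8)]
canister [([692.0, 111.0, 51.0], 0.55)]
beaker [([572.0, 6.0, 36.0], 0.57)]
side [ 448. -776.  571.]
tray [([562.0, 296.0, 3.0], 0.56), ([570.0, -3.0, 44.0], 0.33)]
objective_38 [([553.0, 78.0, 38.0], 0.86), ([453.0, 90.0, 28.0], 0.81), ([569.0, -107.0, 31.0], 0.79), ([470.0, -100.0, 42.0], 0.65), ([568.0, -2.0, 42.0], 0.36)]
objective_48 [([553.0, 78.0, 38.0], 0.86), ([453.0, 90.0, 28.0], 0.81), ([569.0, -107.0, 31.0], 0.79), ([470.0, -100.0, 42.0], 0.65), ([568.0, -2.0, 42.0], 0.36)]
objective_58 [([553.0, 78.0, 38.0], 0.86), ([453.0, 90.0, 28.0], 0.81), ([569.0, -107.0, 31.0], 0.79), ([470.0, -100.0, 42.0], 0.65), ([568.0, -2.0, 42.0], 0.36)]
objective_68 [([553.0, 78.0, 38.0], 0.86), ([453.0, 90.0, 28.0], 0.81), ([569.0, -107.0, 31.0], 0.79), ([470.0, -100.0, 42.0], 0.65), ([568.0, -2.0, 42.0], 0.36)]
eyepiece_1 [([458.0, -8.0, 43.0], 0.66), ([671.0, -118.0, 40.0], 0.55)]
canister [([680.0, 100.0, 37.0], 0.91)]
beaker [([568.0, -4.0, 44.0], 0.65), ([669.0, -119.0, 41.0], 0.53)]
```

View pics/scene0.png

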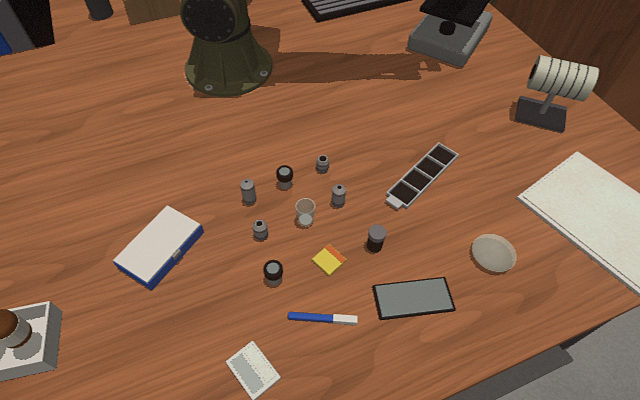

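View pics/side0.png

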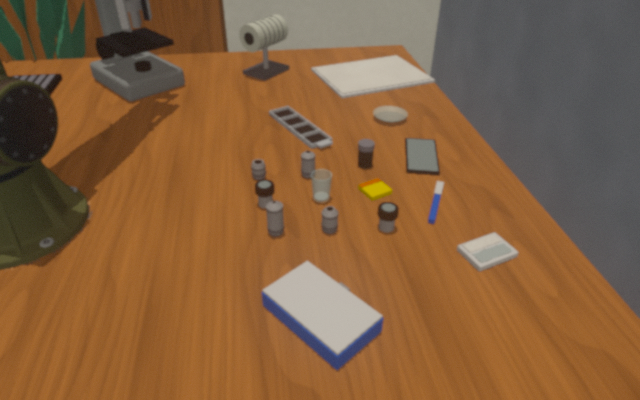

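The tray's tab is at scene (395,203), the end nearer the camera. The objectives are at (248,190), (322,162), (339,195) and (260,229), with the eyepieces, beaker and canister between and behind them. Next I'll measure heights and axes from the masks.

```bash
python3 - <<'E'
from h import *
from scipy.optimize import least_squares
P=[shot('scene'),shot('side')]
def model(p,x,y,H,rt):
    pts=[proj(p,[x+r*np.cos(a),y+r*np.sin(a),z]) for z,r in((0,12.5),(5,15),(H-7,15),(H,rt)) for a in np.linspace(0,6.28,24)]
    m=np.zeros((400,640),np.uint8);h=cv2.convexHull(np.array(pts,np.float32)*16)
    cv2.fillConvexPoly(m,h.astype(np.int32),1,shift=4);return m>0
dets=[[d for d in manip.masks_of(p,'objective_38') if d['conf']>.3] for p in P]
out={}
for i,p in enumerate(P):
    for d in dets[i]:
        m=d['mask'];ys,xs=np.nonzero(m);g=ray(p,xs.mean(),ys.mean(),25)
        best=[]
        for H,rt in((38,12),(48,9),(58,6.5),(68,4)):
            b=max(((model(p,g[0]+a,g[1]+c,H,rt)&m).sum()/(model(p,g[0]+a,g[1]+c,H,rt)|m).sum(),g[0]+a,g[1]+c) for a in range(-24,25,3) for c in range(-24,25,3))
            best.append((H,np.round(b,2).tolist()))
        print(i,round(d['conf'],2),m.sum(),best)
for i,p in enumerate(P):
    d=manip.masks_of(p,'tray')[0];m=d['mask'].astype(np.uint8)
    ys,xs=np.nonzero(m);W=np.array([ray(p,u,v,12)[:2] for u,v in zip(xs,ys)],np.float32)
    print('tray',cv2.minAreaRect(W),W.mean(0))
print(P[0]['fx'],P[1]['fx'])
E
```

```text
0 0.81 347 [(38, [0.7, 466.4, -90.5]), (48, [0.8, 466.4, -90.5]), (58, [0.89, 469.4, -90.5]), (68, [0.91, 472.4, -90.5])]
0 0.7 203 [(38, [0.91, 449.1, 97.4]), (48, [0.8, 449.1, 97.4]), (58, [0.69, 449.1, 97.4]), (68, [0.6, 470.1, 88.4])]
0 0.69 236 [(38, [0.81, 548.3, 93.0]), (48, [0.83, 554.3, 93.0]), (58, [0.74, 557.3, 90.0]), (68, [0.65, 554.3, 90.0])]
0 0.59 281 [(38, [0.88, 568.4, -98.1]), (48, [0.93, 571.4, -98.1]), (58, [0.82, 571.4, -98.1]), (68, [0.73, 571.4, -98.1])]
0 0.42 429 [(38, [0.64, 683.0, 116.1]), (48, [0.72, 683.0, 116.1]), (58, [0.82, 683.0, 116.1]), (68, [0.9, 686.0, 113.1])]
1 0.97 392 [(38, [0.89, 569.9, -91.7]), (48, [0.87, 569.9, -94.7]), (58, [0.76, 569.9, -100.7]), (68, [0.66, 569.9, -100.7])]
1 0.94 541 [(38, [0.69, 472.5, -76.4]), (48, [0.79, 472.5, -67.4]), (58, [0.89, 472.5, -79.4]), (68, [0.88, 472.5, -91.4])]
1 0.63 269 [(38, [0.9, 450.5, 98.8]), (48, [0.77, 450.5, 98.8]), (58, [0.66, 450.5, 95.8]), (68, [0.57, 450.5, 98.8])]
1 0.57 326 [(38, [0.79, 557.5, 115.5]), (48, [0.84, 554.5, 100.5]), (58, [0.83, 554.5, 91.5]), (68, [0.71, 554.5, 91.5])]
tray ((566.3040161132812, 296.7071228027344), (61.585845947265625, 232.6988983154297), 24.038984298706055) [567.9544  293.70435]
tray ((561.781982421875, 293.2206726074219), (68.98223114013672, 233.50994873046875), 23.792699813842773) [563.2514  289.85028]
438.81407434548277 484.6789779283017
```

```bash
python3 -m crank '[{"offset":[0.03,-0.025,0.005],"spin":-6},{"offset":[0.06,-0.055,0.01],"spin":-12},{"offset":[0.09,-0.085,0.02],"spin":-18},{"offset":[0.12,-0.115,0.03],"spin":-24},{"offset":[0.15,-0.145,0.04],"spin":-30},{"offset":[0.18,-0.17,0.05],"spin":-36},{"offset":[0.21,-0.195,0.055],"spin":-42},{"offset":[0.24,-0.21,0.06],"spin":-47}]' 0.64 20
python3 -m crank '[{"offset":[0.03,-0.005,0],"spin":0},{"offset":[0.06,-0.01,0],"spin":0},{"offset":[0.09,-0.02,0],"spin":0},{"offset":[0.11,-0.03,0],"spin":0},{"offset":[0.12,-0.04,0],"spin":0},{"offset":[0.12,-0.04,0],"spin":0},{"offset":[0.12,-0.04,0],"spin":0},{"offset":[0.12,-0.04,0],"spin":0}]'
python3 - <<'E'
from h import *
p=shot('wrist','w1.png');print(p['c2w'].round(2),p['fx'])
s=manip.read_state();print(np.round(s['joints'],2))
E
```

```text
clock: 1.87
eef_pos: [421.0, 307.6, 266.6]
eef_rot: [3.14, -0.0, 1.982]
wrist_force: [-0.3, 1.6, -0.0]
finger_gap: 60.2
clock: 2.53
eef_pos: [540.2, 268.1, 266.9]
eef_rot: [3.14, -0.0, 1.983]
wrist_force: [-1.0, 1.4, -0.2]
finger_gap: 59.7
[[ 9.2000e-01  3.8000e-01  1.1000e-01  5.0704e+02]
 [ 4.0000e-01 -8.8000e-01 -2.6000e-01  3.4395e+02]
 [ 0.0000e+00  2.8000e-01 -9.6000e-01  4.4558e+02]
 [ 0.0000e+00  0.0000e+00  0.0000e+00  1.0000e+00]] 308.7454336518538
[ 0.4   0.38  1.27  0.    1.49 -0.01]
```

View pics/w1.png

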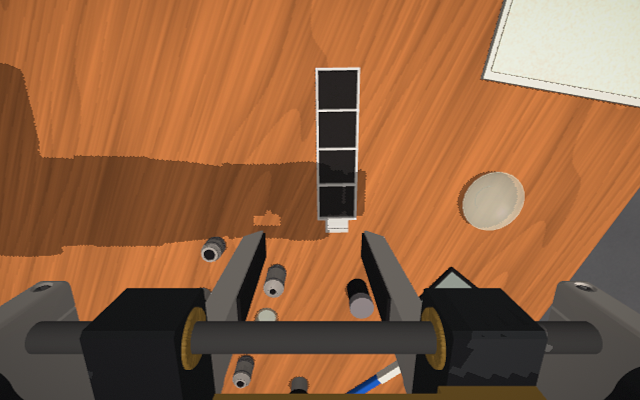

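The wrist view shows the whole tray: its top corners are at about (316,68), (360,68), (357,217) and (317,218), and the tab is at (338,226). The tray appears aligned with the jaws. The 38 objective is at (212,250) and the 58 at (274,280).

```bash
python3 - <<'E'
from h import *
p=shot('wrist')
g=cv2.cvtColor(p['pixels'],cv2.COLOR_RGB2GRAY)
c=np.array([[316,68],[360,68],[357,217],[317,218]],np.float32)
w=np.array([ray(p,u,v,12)[:2] for u,v in c]);print(w,'tab',ray(p,338,232,14))
a=(w[3]+w[2]-w[0]-w[1])/2;print('len',np.linalg.norm(a),'wid',np.linalg.norm(w[1]-w[0]),np.linalg.norm(w[2]-w[3]),'ang',np.degrees(np.arctan2(a[1],a[0])))
def est(m,z):
    ys,xs=np.nonzero(m);W=np.array([ray(p,u,v,z)[:2] for u,v in zip(xs,ys)],np.float32);return cv2.minAreaRect(W)
m=manip.masks_of(p,'tray');r=est(m[0]['mask'],12);print(r)
t=np.radians(np.degrees(np.arctan2(a[1],a[0])));u=a/np.linalg.norm(a)
C=w.mean(0);print('C',C)
for x in(78,26,-26,-78):print(x,(C+u*x).round(1))
for d in manip.search_frame(p,'objective_38'):print(np.round(d['location']),d['conf'])
E
```

```text
[[490.4 393.1]
 [542.9 416.1]
 [629.4 229.6]
 [575.5 204.2]] tab [613.1 197.1  14. ]
len 206.38054656386592 wid 57.31710041514661 59.58498132919065 ang -65.43427148008617
((563.5404663085938, 299.93072509765625), (58.71118927001953, 230.17420959472656), 24.53978729248047)
C [559.55 310.75]
78 [592.  239.8]
26 [570.4 287.1]
-26 [548.7 334.4]
-78 [527.1 381.7]
[553. 101.  50.] 0.86
[449. 102.  37.] 0.68
```

```bash
python3 -m crank '[{"offset":[-0.015,-0.025,-0.02],"spin":1},{"offset":[-0.03,-0.055,-0.04],"spin":1},{"offset":[-0.045,-0.085,-0.065],"spin":1},{"offset":[-0.06,-0.115,-0.09],"spin":1},{"offset":[-0.075,-0.145,-0.115],"spin":1},{"offset":[-0.09,-0.17,-0.14],"spin":1},{"offset":[-0.09,-0.17,-0.15],"spin":1},{"offset":[-0.09,-0.17,-0.15],"spin":1}]'
cat > look.py <<'E'
from h import *
import sys
H,rt,x,y=map(float,sys.argv[1:5])
p=shot('wrist',sys.argv[5]);s=manip.read_state();print(s['eef_pos'].round(1))
im=p['pixels'][:,:,::-1].copy()
for z,r,c in((H,rt,(0,0,255)),(H-7,15,(0,255,0)),(0,12.5,(255,0,0))):
    pts=np.array([proj(p,[x+r*np.cos(a),y+r*np.sin(a),z]) for a in np.linspace(0,6.28,40)])
    cv2.polylines(im,[pts.astype(np.int32)],True,c)
cv2.imwrite('pics/'+sys.argv[5],im)
for d in manip.search_frame(p,'objective_38'):print(np.round(d['location']),round(d['conf'],2))
for d in manip.masks_of(p,'objective_38')[:3]:
    ys,xs=np.nonzero(d['mask']);print(round(d['conf'],2),len(xs),'box',xs.min(),xs.max(),ys.min(),ys.max(),'top-lens z',ray(p,(xs.min()+xs.max())/2,(ys.min()+ys.max())/2,H/2))
E
python3 look.py 38 12 450 98 w2.png
```

```text
clock: 3.4
eef_pos: [449.1, 97.6, 115.5]
eef_rot: [-3.141, -0.001, 2.0]
wrist_force: [-0.4, 0.3, 0.1]
finger_gap: 60.1
[450.3  98.4 117.1]
[449. 103.  40.] 0.81
[469. -78.  50.] 0.8
[563. -84.  20.] 0.68
[547.  95.  52.] 0.66
0.81 557 box 325 352 371 394 top-lens z [563.4 -82.9  19. ]
0.71 1147 box 240 274 354 393 top-lens z [ 475.6 -109.3   19. ]
0.66 1507 box 391 435 231 281 top-lens z [561.5  88.2  19. ]
```

View pics/w2.png

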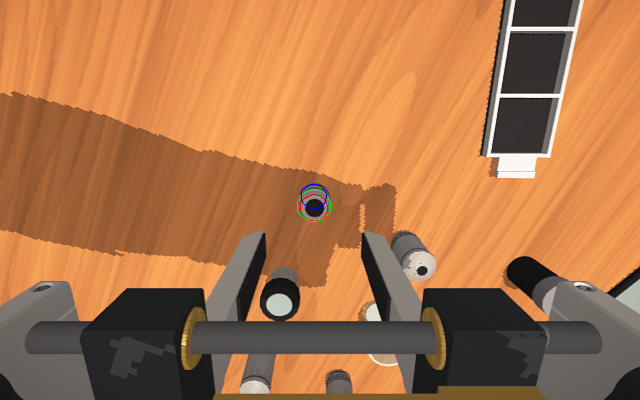

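Overlay matches the 38 objective at (314,203), so (450,98) is confirmed. I'll descend and grip.

```bash
python3 -m crank '[{"offset":[0,0,-0.03],"spin":0},{"offset":[0,0,-0.06],"spin":0},{"offset":[0,0,-0.08],"spin":0},{"offset":[0,0,-0.095],"spin":0},{"offset":[0,0,-0.102],"spin":0},{"offset":[0,0,-0.105],"spin":0},{"offset":[0,0,-0.105],"spin":0},{"offset":[0,0,-0.105],"spin":0}]'
python3 -c "
from h import *
print(np.mean([manip.read_state()['eef_pos'] for _ in range(20)],0))"
```

```text
clock: 4.22
eef_pos: [452.1, 99.4, 14.2]
eef_rot: [3.136, 0.001, 2.002]
wrist_force: [0.6, -0.2, 0.1]
finger_gap: 59.9
[452.13991365  99.40989345  14.18932645]
```

```bash
python3 -m crank '[{"offset":[-0.002,-0.001,-0.002],"spin":0},{"offset":[-0.002,-0.001,-0.002],"spin":0},{"offset":[-0.002,-0.001,-0.002],"spin":0},{"offset":[-0.002,-0.001,-0.002],"spin":0},{"offset":[-0.002,-0.001,-0.002],"spin":0},{"offset":[-0.002,-0.001,-0.002],"spin":0},{"offset":[-0.002,-0.001,-0.002],"spin":0},{"offset":[-0.002,-0.001,-0.002],"spin":0}]' 0.2 20
python3 -m crank '[{"offset":[0,0,0.00],"spin":0},{"offset":[0,0,0.0],"spin":0},{"offset":[0,0,0.01],"spin":0},{"offset":[0,0,0.02],"spin":0},{"offset":[0,0,0.03],"spin":0},{"offset":[0,0,0.03],"spin":0},{"offset":[0,0,0.03],"spin":0},{"offset":[0,0,0.03],"spin":0}]'
python3 - <<'E'
from h import *
shot('wrist','w3.png')
E
```

```text
clock: 4.88
eef_pos: [450.3, 98.4, 12.4]
eef_rot: [3.136, 0.001, 2.002]
wrist_force: [-0.8, -0.8, 4.4]
finger_gap: 29.4
clock: 5.55
eef_pos: [450.2, 98.4, 42.4]
eef_rot: [3.136, 0.001, 2.002]
wrist_force: [-0.0, -0.0, -1.1]
finger_gap: 29.4
```

View pics/w3.png

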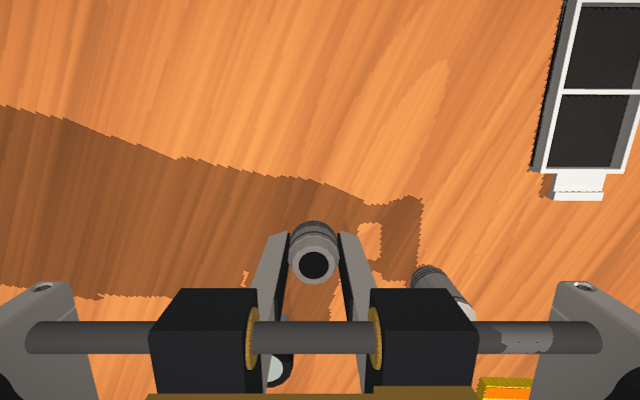

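It's gripped and lifted (gap 29.4, -1.1 N). Its TCP sits 12.4 mm above the underside. I'll carry it to bay 1.

```bash
python3 -m crank '[{"offset":[0,0,0.03],"spin":0},{"offset":[0.025,0.024,0.05],"spin":0},{"offset":[0.052,0.05,0.05],"spin":0},{"offset":[0.08,0.077,0.05],"spin":0},{"offset":[0.107,0.104,0.05],"spin":0},{"offset":[0.13,0.127,0.05],"spin":0},{"offset":[0.142,0.139,0.05],"spin":0},{"offset":[0.142,0.139,0.05],"spin":0}]'
python3 - <<'E'
from h import *
p=shot('wrist');s=manip.read_state();print(s['eef_pos'].round(1))
im=p['pixels'][:,:,::-1].copy()
C=np.array([560,308.5]);t=np.radians(-65.5);u=np.array([np.cos(t),np.sin(t)]);v=np.array([-u[1],u[0]])
def poly(x0,x1,y0,y1,z,c):
    pts=np.array([proj(p,np.append(C+u*a+v*b,z)) for a,b in((x0,y0),(x1,y0),(x1,y1),(x0,y1))]);cv2.polylines(im,[pts.astype(int).astype(np.int32)],True,c)
poly(-105.5,105.5,-29,29,12,(0,0,255))
for x in(78,26,-26,-78):poly(x-24.5,x+24.5,-26,26,12,(0,255,0))
poly(105.5,123.5,-17,17,14,(255,0,0))
cv2.imwrite('pics/w4.png',im)
E
```

```text
clock: 6.27
eef_pos: [593.1, 239.4, 90.7]
eef_rot: [3.137, 0.001, 2.004]
wrist_force: [-0.7, -1.2, -1.6]
finger_gap: 29.5
[592.  238.1  90.7]
```

View pics/w4.png

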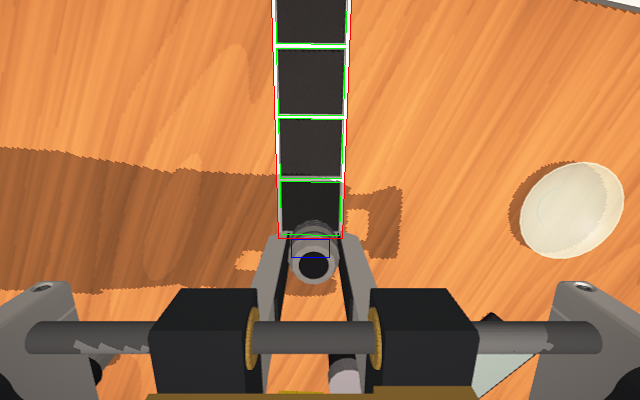

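The tray model overlay fits to 1–2 px, so the bay coordinates hold. I'll lower into bay 1 and release.

```bash
python3 -m crank '[{"offset":[0,-0.001,-0.02],"spin":0},{"offset":[0,-0.001,-0.04],"spin":0},{"offset":[0,-0.001,-0.055],"spin":0},{"offset":[0,-0.001,-0.065],"spin":0},{"offset":[0,-0.001,-0.07],"spin":0},{"offset":[0,-0.001,-0.073],"spin":0},{"offset":[0,-0.001,-0.0735],"spin":0},{"offset":[0,-0.001,-0.0735],"spin":0}]'
python3 -m crank '[{"offset":[0,0,-0.001],"spin":0},{"offset":[0,0,-0.001],"spin":0},{"offset":[0,0,-0.001],"spin":0},{"offset":[0,0,-0.001],"spin":0},{"offset":[0,0,-0.001],"spin":0},{"offset":[0,0,-0.001],"spin":0},{"offset":[0,0,-0.001],"spin":0},{"offset":[0,0,-0.001],"spin":0}]'
```

```text
clock: 6.98
eef_pos: [592.3, 237.1, 17.9]
eef_rot: [3.137, 0.001, 2.003]
wrist_force: [1.0, 0.1, -1.5]
finger_gap: 29.4
clock: 7.65
eef_pos: [592.3, 237.1, 16.9]
eef_rot: [3.137, 0.001, 2.003]
wrist_force: [-0.9, 0.4, -0.8]
finger_gap: 29.6
```

```bash
python3 -m crank '[{"offset":[0,0,-0.0005],"spin":0},{"offset":[0,0,-0.0005],"spin":0},{"offset":[0,0,0],"spin":0},{"offset":[0,0,0],"spin":0},{"offset":[0,0,0],"spin":0},{"offset":[0,0,0.02],"spin":0},{"offset":[0,0,0.05],"spin":0},{"offset":[0,0,0.08],"spin":0}]' 0.64
python3 -m crank '[{"offset":[-0.002,-0.03,0.02],"spin":0},{"offset":[-0.005,-0.07,0.025],"spin":0},{"offset":[-0.007,-0.11,0.025],"spin":0},{"offset":[-0.01,-0.15,0.025],"spin":0},{"offset":[-0.012,-0.19,0.025],"spin":0},{"offset":[-0.015,-0.23,0.025],"spin":0},{"offset":[-0.018,-0.27,0.025],"spin":0},{"offset":[-0.02,-0.3,0.025],"spin":0}]'
python3 -m crank '[{"offset":[0,-0.02,0],"spin":0},{"offset":[0,-0.035,0],"spin":0},{"offset":[0,-0.035,0],"spin":0},{"offset":[0,-0.035,0],"spin":0},{"offset":[0,-0.035,0],"spin":0},{"offset":[0,-0.035,0],"spin":0},{"offset":[0,-0.035,0],"spin":0},{"offset":[0,-0.035,0],"spin":0}]'
python3 look.py 48 9 571 -98 w5.png
```

```text
clock: 8.32
eef_pos: [591.8, 237.0, 97.2]
eef_rot: [3.139, 0.001, 2.003]
wrist_force: [-0.4, 0.9, 0.4]
finger_gap: 60.2
clock: 8.98
eef_pos: [571.2, -65.9, 122.5]
eef_rot: [3.139, 0.001, 2.002]
wrist_force: [0.7, 0.1, 0.1]
finger_gap: 60.4
clock: 9.65
eef_pos: [571.3, -100.2, 122.5]
eef_rot: [3.139, 0.001, 2.003]
wrist_force: [-0.4, -0.3, 0.0]
finger_gap: 60.3
[ 571.3 -100.3  122.5]
[568. -89.  46.] 0.89
[475. -85.  62.] 0.88
[557.  76.  14.] 0.57
0.62 1751 box 183 237 127 169 top-lens z [467.8 -93.5  24. ]
0.58 1130 box 297 330 176 217 top-lens z [570.4 -95.7  24. ]
0.42 127 box 378 403 0 6 top-lens z [558.9  73.8  24. ]
```

View pics/w5.png

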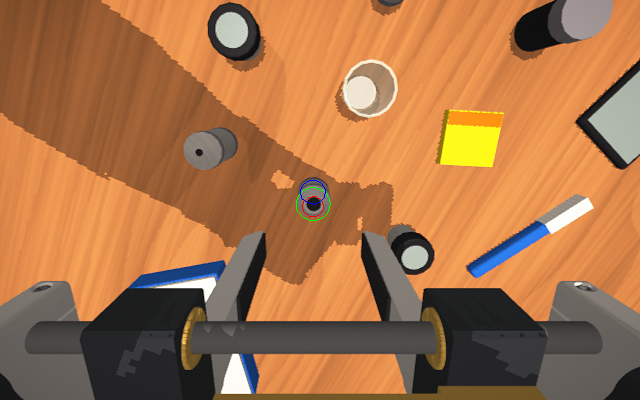

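The 48 objective is at (571,-98), and the overlay matches at (313,203). Descending and gripping.

```bash
python3 -m crank '[{"offset":[0,0.002,-0.03],"spin":0},{"offset":[0,0.002,-0.06],"spin":0},{"offset":[0,0.002,-0.08],"spin":0},{"offset":[0,0.002,-0.095],"spin":0},{"offset":[0,0.002,-0.103],"spin":0},{"offset":[0,0.002,-0.107],"spin":0},{"offset":[0,0.002,-0.107],"spin":0},{"offset":[0,0.002,-0.107],"spin":0}]'
python3 -m crank '[{"offset":[0,0,0],"spin":0},{"offset":[0,0,0],"spin":0},{"offset":[0,0,0],"spin":0},{"offset":[0,0,0],"spin":0},{"offset":[0,0,0],"spin":0},{"offset":[0,0,0],"spin":0},{"offset":[0,0,0],"spin":0},{"offset":[0,0,0],"spin":0}]' 0.2
python3 -m crank '[{"offset":[0,0,0.01],"spin":0},{"offset":[0,0,0.025],"spin":0},{"offset":[0,0,0.05],"spin":0},{"offset":[0,0,0.08],"spin":0},{"offset":[0,0,0.1],"spin":0},{"offset":[0,0,0.11],"spin":0},{"offset":[0,0,0.11],"spin":0},{"offset":[0,0,0.11],"spin":0}]'
```

```text
clock: 10.47
eef_pos: [571.8, -98.7, 16.3]
eef_rot: [3.138, 0.002, 2.003]
wrist_force: [0.2, 0.2, -0.6]
finger_gap: 60.0
clock: 11.13
eef_pos: [571.9, -98.7, 16.5]
eef_rot: [3.138, 0.002, 2.003]
wrist_force: [-1.3, 0.1, 3.6]
finger_gap: 29.4
clock: 11.8
eef_pos: [571.6, -98.7, 126.0]
eef_rot: [3.138, 0.002, 2.003]
wrist_force: [-0.4, 0.6, -1.4]
finger_gap: 29.5
```

```bash
python3 -m crank '[{"offset":[0,0.03,0],"spin":0},{"offset":[0,0.065,0],"spin":0},{"offset":[0,0.1,0],"spin":0},{"offset":[0,0.135,0],"spin":0},{"offset":[0,0.17,0],"spin":0},{"offset":[0,0.205,0],"spin":0},{"offset":[0,0.24,0],"spin":0},{"offset":[0,0.275,0],"spin":0}]'
python3 -m crank '[{"offset":[0,0.035,0],"spin":0},{"offset":[0,0.065,0],"spin":0},{"offset":[0,0.09,-0.01],"spin":0},{"offset":[0,0.105,-0.02],"spin":0},{"offset":[0,0.109,-0.03],"spin":0},{"offset":[0,0.109,-0.04],"spin":0},{"offset":[0,0.109,-0.04],"spin":0},{"offset":[0,0.109,-0.04],"spin":0}]'
python3 - <<'E'
from h import *
shot('wrist','w6.png')
E
```

```text
clock: 12.47
eef_pos: [570.6, 177.9, 123.9]
eef_rot: [3.141, 0.001, 2.002]
wrist_force: [1.4, 0.2, -0.8]
finger_gap: 29.8
clock: 13.13
eef_pos: [570.5, 285.3, 83.0]
eef_rot: [-3.14, 0.001, 2.001]
wrist_force: [-0.2, -1.4, -0.7]
finger_gap: 29.7
```

View pics/w6.png

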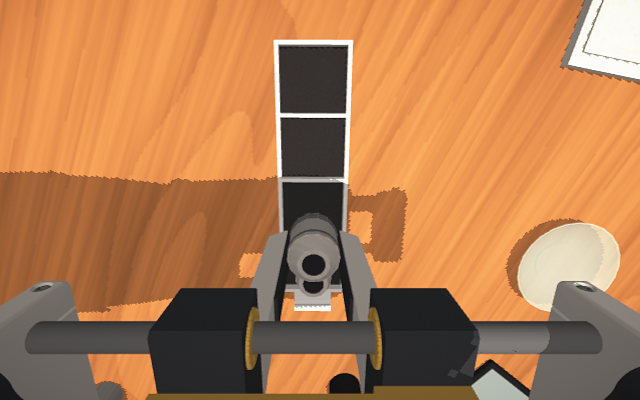

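The 48 hangs upright over bay 2. The 38 shows behind it at (314,284), upright. Lowering.

```bash
python3 -m crank '[{"offset":[0,0,-0.02],"spin":0},{"offset":[0,0,-0.038],"spin":0},{"offset":[0,0,-0.05],"spin":0},{"offset":[0,0,-0.057],"spin":0},{"offset":[0,0,-0.06],"spin":0},{"offset":[0,0,-0.0615],"spin":0},{"offset":[0,0,-0.062],"spin":0},{"offset":[0,0,-0.062],"spin":0}]'
python3 -m crank '[{"offset":[0,0,-0.0005],"spin":0},{"offset":[0,0,-0.0005],"spin":0},{"offset":[0,0,0],"spin":0},{"offset":[0,0,0],"spin":0},{"offset":[0,0,0],"spin":0},{"offset":[0,0,0.02],"spin":0},{"offset":[0,0,0.05],"spin":0},{"offset":[0,0,0.08],"spin":0}]' 0.64
```

```text
clock: 13.85
eef_pos: [571.3, 285.7, 22.8]
eef_rot: [3.14, 0.001, 2.001]
wrist_force: [0.2, 0.8, -2.2]
finger_gap: 29.1
clock: 14.52
eef_pos: [570.8, 285.5, 103.1]
eef_rot: [-3.141, 0.001, 2.001]
wrist_force: [0.1, -0.9, 0.1]
finger_gap: 60.5
```

```bash
python3 -m crank '[{"offset":[-0.002,-0.025,0.02],"spin":0},{"offset":[-0.005,-0.06,0.02],"spin":0},{"offset":[-0.007,-0.095,0.02],"spin":0},{"offset":[-0.01,-0.13,0.02],"spin":0},{"offset":[-0.012,-0.16,0.02],"spin":0},{"offset":[-0.015,-0.185,0.02],"spin":0},{"offset":[-0.015,-0.194,0.02],"spin":0},{"offset":[-0.015,-0.194,0.02],"spin":0}]'
python3 look.py 58 6.5 556 91 w7.png
```

```text
clock: 15.18
eef_pos: [555.9, 90.0, 123.4]
eef_rot: [-3.141, 0.001, 1.999]
wrist_force: [0.6, 0.9, -0.5]
finger_gap: 60.0
[556.   91.4 123.3]
[591. 235.  43.] 0.78
[549.  95.  52.] 0.68
[574. 275.  24.] 0.67
0.92 313 box 413 447 0 12 top-lens z [572.6 273.3  29. ]
0.72 1205 box 295 329 181 223 top-lens z [555.2  90.1  29. ]
0.64 1479 box 404 449 42 84 top-lens z [591.  236.7  29. ]
```

View pics/w7.png

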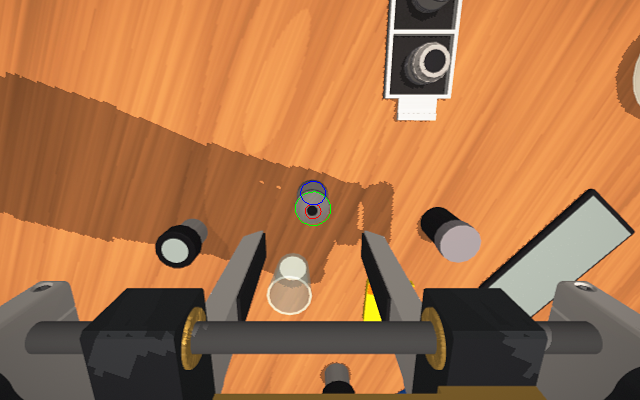

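The 58 matches at (313,210), and the 38 stands upright in bay 1 at (427,62). Picking the 58.

```bash
python3 -m crank '[{"offset":[0,0,-0.03],"spin":0},{"offset":[0,0,-0.06],"spin":0},{"offset":[0,0,-0.08],"spin":0},{"offset":[0,0,-0.093],"spin":0},{"offset":[0,0,-0.1],"spin":0},{"offset":[0,0,-0.103],"spin":0},{"offset":[0,0,-0.103],"spin":0},{"offset":[0,0,-0.103],"spin":0}]'
python3 -m crank '[{"offset":[0,0,0],"spin":0},{"offset":[0,0,0],"spin":0},{"offset":[0,0,0],"spin":0},{"offset":[0,0,0],"spin":0},{"offset":[0,0,0],"spin":0},{"offset":[0,0,0],"spin":0},{"offset":[0,0,0],"spin":0},{"offset":[0,0,0],"spin":0}]' 0.2
python3 -m crank '[{"offset":[0,0,0.01],"spin":0},{"offset":[0,0,0.025],"spin":0},{"offset":[0,0,0.05],"spin":0},{"offset":[0,0,0.075],"spin":0},{"offset":[0,0,0.09],"spin":0},{"offset":[0,0,0.1],"spin":0},{"offset":[0,0,0.1],"spin":0},{"offset":[0,0,0.1],"spin":0}]'
```

```text
clock: 16.0
eef_pos: [556.4, 93.1, 20.9]
eef_rot: [3.141, 0.001, 2.002]
wrist_force: [-0.4, 0.6, -0.4]
finger_gap: 60.1
clock: 16.67
eef_pos: [556.4, 93.0, 21.1]
eef_rot: [3.141, 0.001, 2.002]
wrist_force: [-1.4, -0.1, 3.6]
finger_gap: 29.7
clock: 17.33
eef_pos: [556.3, 93.0, 120.9]
eef_rot: [3.141, 0.001, 2.002]
wrist_force: [0.4, 0.1, -1.7]
finger_gap: 29.7
```

```bash
python3 -m crank '[{"offset":[0,0.03,0],"spin":0},{"offset":[-0.002,0.065,0],"spin":0},{"offset":[-0.003,0.1,0],"spin":0},{"offset":[-0.004,0.135,0],"spin":0},{"offset":[-0.005,0.17,0],"spin":0},{"offset":[-0.006,0.205,0],"spin":0},{"offset":[-0.007,0.23,0],"spin":0},{"offset":[-0.007,0.24,0],"spin":0}]'
python3 -m crank '[{"offset":[0,0,-0.02],"spin":0},{"offset":[0,0,-0.045],"spin":0},{"offset":[0,0,-0.07],"spin":0},{"offset":[0,0,-0.085],"spin":0},{"offset":[0,0,-0.09],"spin":0},{"offset":[0,0,-0.09],"spin":0},{"offset":[0,0,-0.09],"spin":0},{"offset":[0,0,-0.09],"spin":0}]'
```

```text
clock: 18.0
eef_pos: [547.9, 335.9, 118.8]
eef_rot: [-3.14, 0.001, 2.005]
wrist_force: [0.1, 0.6, -1.0]
finger_gap: 29.4
clock: 18.67
eef_pos: [548.3, 335.8, 29.4]
eef_rot: [-3.141, 0.001, 2.005]
wrist_force: [0.5, -0.1, -0.7]
finger_gap: 29.3
```

```bash
python3 -m crank '[{"offset":[0.001,-0.003,0],"spin":0},{"offset":[0.001,-0.003,-0.002],"spin":0},{"offset":[0.001,-0.003,-0.003],"spin":0},{"offset":[0.001,-0.003,-0.004],"spin":0},{"offset":[0.001,-0.003,-0.004],"spin":0},{"offset":[0.001,-0.003,-0.004],"spin":0},{"offset":[0.001,-0.003,-0.004],"spin":0},{"offset":[0.001,-0.003,-0.004],"spin":0}]'
python3 -m crank '[{"offset":[0,0,0],"spin":0},{"offset":[0,0,0],"spin":0},{"offset":[0,0,0],"spin":0},{"offset":[0,0,0],"spin":0},{"offset":[0,0,0],"spin":0},{"offset":[0,0,0.02],"spin":0},{"offset":[0,0,0.05],"spin":0},{"offset":[0,0,0.08],"spin":0}]' 0.64
```

```text
clock: 19.33
eef_pos: [549.3, 332.9, 25.4]
eef_rot: [-3.141, 0.001, 2.005]
wrist_force: [-0.6, -0.0, -1.2]
finger_gap: 29.4
clock: 20.0
eef_pos: [548.8, 332.6, 105.8]
eef_rot: [-3.139, 0.001, 2.005]
wrist_force: [1.0, 0.8, -0.5]
finger_gap: 60.2
```

```bash
python3 -m crank '[{"offset":[-0.005,-0.025,0.02],"spin":0},{"offset":[-0.012,-0.06,0.025],"spin":0},{"offset":[-0.018,-0.095,0.025],"spin":0},{"offset":[-0.024,-0.13,0.025],"spin":0},{"offset":[-0.03,-0.165,0.025],"spin":0},{"offset":[-0.036,-0.2,0.025],"spin":0},{"offset":[-0.042,-0.235,0.025],"spin":0},{"offset":[-0.048,-0.27,0.025],"spin":0}]'
python3 -m crank '[{"offset":[-0.006,-0.035,0],"spin":0},{"offset":[-0.012,-0.07,0],"spin":0},{"offset":[-0.018,-0.1,0],"spin":0},{"offset":[-0.024,-0.13,0],"spin":0},{"offset":[-0.029,-0.15,0],"spin":0},{"offset":[-0.029,-0.153,0],"spin":0},{"offset":[-0.029,-0.153,0],"spin":0},{"offset":[-0.029,-0.153,0],"spin":0}]'
python3 look.py 68 4 472 -90 w8.png
```

```text
clock: 20.67
eef_pos: [500.3, 61.1, 131.0]
eef_rot: [-3.14, 0.001, 2.005]
wrist_force: [0.7, 0.7, 0.4]
finger_gap: 60.0
clock: 21.33
eef_pos: [471.5, -91.3, 131.1]
eef_rot: [-3.14, 0.001, 2.005]
wrist_force: [-0.5, 0.6, 0.5]
finger_gap: 60.1
[471.5 -91.  131. ]
[470. -86.  62.] 0.83
[669. 109.  24.] 0.3
0.94 1325 box 298 332 179 224 top-lens z [473.3 -90.5  34. ]
```

View pics/w8.png

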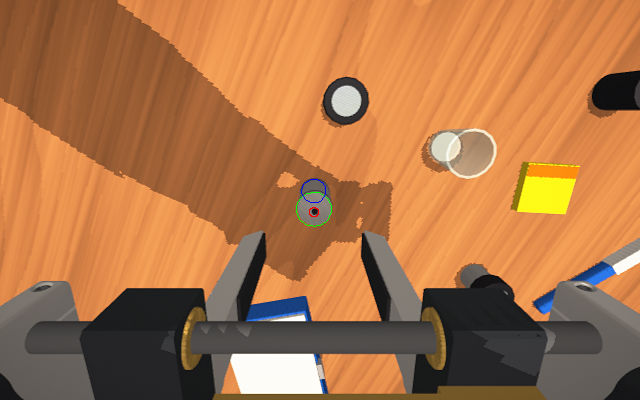

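The overlay matches the 68 at (314,210), and there's free space around it. Descending to TCP about 25 mm and gripping.

```bash
python3 -m crank '[{"offset":[0,0.001,-0.03],"spin":0},{"offset":[0,0.001,-0.06],"spin":0},{"offset":[0,0.001,-0.085],"spin":0},{"offset":[0,0.001,-0.1],"spin":0},{"offset":[0,0.001,-0.105],"spin":0},{"offset":[0,0.001,-0.106],"spin":0},{"offset":[0,0.001,-0.106],"spin":0},{"offset":[0,0.001,-0.106],"spin":0}]'
python3 -m crank '[{"offset":[0,0,0],"spin":0},{"offset":[0,0,0],"spin":0},{"offset":[0,0,0],"spin":0},{"offset":[0,0,0],"spin":0},{"offset":[0,0,0],"spin":0},{"offset":[0,0,0],"spin":0},{"offset":[0,0,0],"spin":0},{"offset":[0,0,0],"spin":0}]' 0.2
python3 -m crank '[{"offset":[0,0,0.01],"spin":0},{"offset":[0,0,0.025],"spin":0},{"offset":[0,0,0.05],"spin":0},{"offset":[0,0,0.075],"spin":0},{"offset":[0,0,0.09],"spin":0},{"offset":[0,0,0.1],"spin":0},{"offset":[0,0,0.1],"spin":0},{"offset":[0,0,0.1],"spin":0}]'
```

```text
clock: 22.15
eef_pos: [472.2, -89.8, 26.1]
eef_rot: [-3.141, 0.002, 2.007]
wrist_force: [0.7, 0.2, 0.2]
finger_gap: 60.6
clock: 22.82
eef_pos: [472.3, -89.9, 26.2]
eef_rot: [-3.141, 0.002, 2.007]
wrist_force: [-1.2, -0.6, 5.1]
finger_gap: 29.5
clock: 23.48
eef_pos: [472.1, -89.8, 126.0]
eef_rot: [-3.141, 0.002, 2.007]
wrist_force: [-1.1, 0.6, -1.8]
finger_gap: 29.7
```

```bash
python3 -m crank '[{"offset":[0.003,0.025,0],"spin":0},{"offset":[0.008,0.06,0],"spin":0},{"offset":[0.012,0.095,0],"spin":0},{"offset":[0.016,0.13,0],"spin":0},{"offset":[0.02,0.165,0],"spin":0},{"offset":[0.024,0.2,0],"spin":0},{"offset":[0.028,0.235,0],"spin":0},{"offset":[0.032,0.27,0],"spin":0}]'
python3 -m crank '[{"offset":[0.004,0.035,0],"spin":0},{"offset":[0.008,0.07,0],"spin":0},{"offset":[0.012,0.105,0],"spin":0},{"offset":[0.016,0.14,0],"spin":0},{"offset":[0.02,0.17,0],"spin":0},{"offset":[0.023,0.19,0],"spin":0},{"offset":[0.023,0.199,0],"spin":0},{"offset":[0.023,0.199,0],"spin":0}]'
```

```text
clock: 24.15
eef_pos: [503.4, 181.8, 124.4]
eef_rot: [-3.139, 0.002, 2.007]
wrist_force: [0.0, -0.2, -0.7]
finger_gap: 29.7
clock: 24.82
eef_pos: [525.5, 381.8, 122.5]
eef_rot: [-3.136, 0.002, 2.008]
wrist_force: [-0.2, -1.0, -1.9]
finger_gap: 29.5
```

```bash
python3 -m crank '[{"offset":[0.002,-0.002,-0.02],"spin":0},{"offset":[0.002,-0.002,-0.045],"spin":0},{"offset":[0.002,-0.002,-0.07],"spin":0},{"offset":[0.002,-0.002,-0.082],"spin":0},{"offset":[0.002,-0.002,-0.088],"spin":0},{"offset":[0.002,-0.002,-0.09],"spin":0},{"offset":[0.002,-0.002,-0.09],"spin":0},{"offset":[0.002,-0.002,-0.09],"spin":0}]'
```

```text
clock: 25.48
eef_pos: [528.1, 379.9, 33.9]
eef_rot: [-3.138, 0.002, 2.008]
wrist_force: [0.3, 0.5, -2.0]
finger_gap: 29.7
```

Lower the last 3.5 mm, release, raise, then back off to view the tray.

```bash
python3 -m crank '[{"offset":[0,0,-0.002],"spin":0},{"offset":[0,0,-0.003],"spin":0},{"offset":[0,0,-0.0035],"spin":0},{"offset":[0,0,-0.0035],"spin":0},{"offset":[0,0,-0.0035],"spin":0},{"offset":[0,0,-0.0035],"spin":0},{"offset":[0,0,-0.0035],"spin":0},{"offset":[0,0,-0.0035],"spin":0}]'
python3 -m crank '[{"offset":[0,0,0],"spin":0},{"offset":[0,0,0],"spin":0},{"offset":[0,0,0],"spin":0},{"offset":[0,0,0],"spin":0},{"offset":[0,0,0],"spin":0},{"offset":[0,0,0.02],"spin":0},{"offset":[0,0,0.05],"spin":0},{"offset":[0,0,0.08],"spin":0}]' 0.64
python3 -m crank '[{"offset":[0,0,0.035],"spin":0},{"offset":[0,0,0.07],"spin":0},{"offset":[0.01,-0.035,0.09],"spin":0},{"offset":[0.02,-0.07,0.09],"spin":0},{"offset":[0.03,-0.1,0.09],"spin":0},{"offset":[0.03,-0.12,0.09],"spin":0},{"offset":[0.03,-0.12,0.09],"spin":0},{"offset":[0.03,-0.12,0.09],"spin":0}]'
python3 - <<'E'
from h import *
shot('wrist','w9.png');p=shot('scene')
im=p['pixels'][110:300,200:470,::-1];cv2.imwrite('pics/s9.png',cv2.resize(im,None,fx=2.9,fy=2.9,interpolation=cv2.INTER_CUBIC))
E
```

```text
clock: 26.15
eef_pos: [528.1, 379.9, 30.4]
eef_rot: [-3.138, 0.002, 2.008]
wrist_force: [-0.2, 0.2, -2.3]
finger_gap: 29.4
clock: 26.82
eef_pos: [527.7, 379.7, 110.7]
eef_rot: [-3.136, 0.002, 2.008]
wrist_force: [-0.2, -0.2, 0.0]
finger_gap: 60.2
clock: 27.48
eef_pos: [557.9, 259.1, 201.0]
eef_rot: [-3.136, 0.002, 2.007]
wrist_force: [0.1, -0.3, -0.3]
finger_gap: 60.0
```

View pics/w9.png

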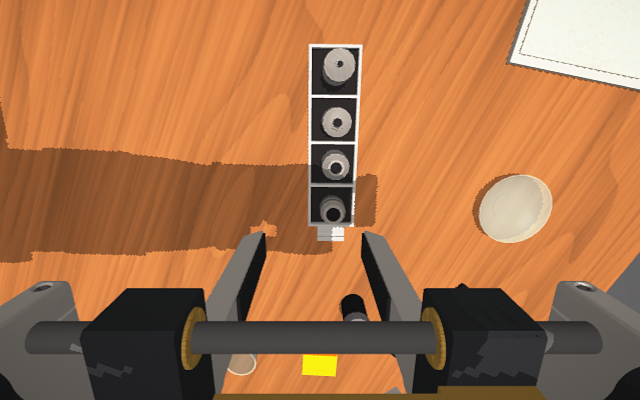

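View pics/s9.png

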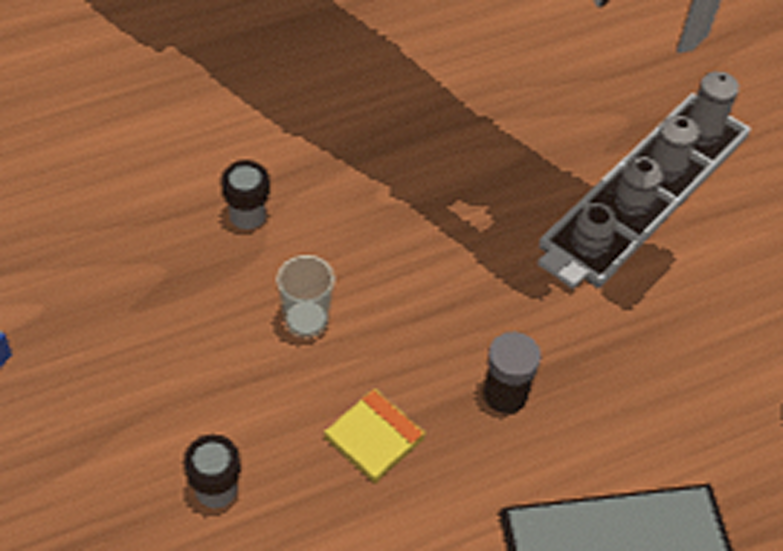

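All four stand upright, lens up, one per bay and rising in length from the tab at crop (565,265) to the far end at (718,90). The eyepieces, canister and beaker are standing in place. Handing in.

```bash
python3 -c "
from cell import manip
print(manip.sign_off())"
```

```text
the job is handed in; nothing more can be done
None
```

The four objectives are standing in the tray, lens end up, one per bay: 38, 48, 58 and 68 mm from the pull tab to the far end. The job was handed in at about 27.5 s on the robot's clock.

- **Final pictures:** The last wrist and scene pictures show all four upright in the right order. The eyepieces, canister and beaker are standing where they were. I judged this by eye and did not re-measure their positions.
- **Forces:** Wrist force readings at the end of each move stayed at about 5 N or less. The gripper was open and clear of everything at hand-in.
- **Small deviation:** The 48 mm objective was released 2 to 3 mm above the bay floor, so it dropped slightly. It stood upright afterwards.
- **Failed checks:** None. The network's position estimates were often 5 to 15 mm off my fitted positions, so I worked from the fitted ones, which matched the close-up wrist pictures.

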